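Put the test weights back in their case

ROBOT

A 7-joint arm with a two-finger parallel gripper is mounted at the origin on a cart in front of the work surface, level with it; the furniture and walls round the work are solid. World frame = base frame: x ahead of the robot, y to its left, z up, the work surface at z = 0. Lengths are in mm, angles in rad, forces in N, time in s.
With the tool pointing down it reaches from about 400 to 900 mm from the base axis. Payload 5.6 kg.
Tool frame: the origin (TCP) lies on the mounting face of the last link; the fingertips stand 190 mm ahead of it and the grasp point (between the pads) lies 171 mm ahead of it; z points along the fingers, y is the line along which they close (so a half turn about z gives the same grasp; the last joint's range is limited). The gripper opens to 92 mm and grips with 3 to 60 N. Pads are 20 mm wide; open, the fingers measure 128 mm over their backs; the gripper's body (75 mm by 189 mm) begins 69 mm behind the grasp point.
Start: joints at [-1.244, 0.468, -0.012, 1.603, 0.006, 1.071, -0.056], TCP at [234.961, 606.049, 404.692] pointing down, gripper open.
Joint ranges: [-2.53, 2.53], [-0.31, 2.02], [-1.57, 1.55], [0.28, 2.44], [-1.29, 4.43], [0.15, 1.84], [-2.92, 2.92]. Speed limits (rad/s): [2.57, 2.57, 3.14, 3.14, 3.14, 3.14, 3.14].

INTERFACE

Orientations are given as a unit quaternion [x, y, z, w].
In Python, from plant import env gives the robot as it stands.
- The arm moves only by the shell command python3 drive.py 'ROWS' [FORCE]. ROWS is 1 to 12 rows, parted by semicolons, with the numbers parted by commas; each row has 5 numbers: the finger opening in mm, then dx, dy, dz in shares of the most that a row can go, 1 being 62.5 mm, then a turn about the tool's z in units of 0.05 rad; each row shifts and turns the commanded pose from where the row before left it, along the tool's axes as they then stand; what a row does not reach is not made up. A row lasts 1/8 s, in which the tool goes at most 62.5 mm and 0.188 rad, less where a joint would pass 70% of its speed; a pose out of reach is approached as far as the arm can. The fingers move at their own pace and stop on an object; FORCE is the grip in N (left out, the last holds). Time passes only in rows, so rows that do not move let the fingers close. It prints the time, the measured TCP pose, the force, the opening and the grip force at its end. Input that does not fit is refused with a message, and nothing moves.
- env.state(): the state, without advancing time (a new reading comes with each control period).
- env.capture(name): name is "side" or "top"; returns a dict with "pixels" (384x512x3 uint8, blue, green, red), "fov_y" (degrees; the focal length in pixels is half the picture's height over the tangent of half this angle, whatever the lens; pixels are square), "cx", "cy" (the principal point, pixels), "R" (3x3) and "t" (3): a world point X has camera coordinates R X + t. Camera axes: x right, y down, z forward; pixel columns grow to the right and rows downward; lengths in mm; the calibration is good to about 2 mm. A picture is of the moment at which its call begins. There is no depth.
- env.hand_in(): hands the job in; it is judged then, once.
The state is a dict: "t": time; "q": joint angles; "joint_velocities": joint speeds; "tau": joint torques, N m; "ee_pos": TCP position; "eef_rot": TCP orientation; "force": force on the tool from outside, world axes, zero at the start; "torque": the same for the moment, N m; "width": finger opening in mm; "grip_force": force on a finger pad.
Only numpy, scipy, OpenCV 4.12 (cv2) and the standard library are available. Lean on these libraries where they do the work, as an engineer would, in place of code of your own. Each camera call takes 0.05 s, during which the arm holds its last target. There are 200 camera calls.

TASK

The scale check is done: take the stack of four test weights on the scale apart and put each weight back into the well of the case that is bored for it, the smallest in the narrowest well and so on up to the largest in the widest. Each must end up seated flat on the bottom of its well; set them down gently, and do not topple any weight or let it drop into its well.

Things in the scene. Friction and masses are not known exactly. Their poses are not given: they have to be found in the camera images.
- weight_500: Plain steel cylindrical test weight, 56 mm in diameter, 26 mm high, about 500 g, loose; at the start at the bottom, the largest, of the one stack of four on the scale's pan, each lying flat and loose on the larger one below, a little off-centre. Origin: centre of its flat underside; z: its axis, up. Grip it across the diameter near its top.
- weight_200: Plain steel cylindrical test weight, 42 mm in diameter, 18.5 mm high, about 200 g, loose; at the start second from the bottom of the one stack of four on the scale's pan, each lying flat and loose on the larger one below, a little off-centre. Origin: centre of its flat underside; z: its axis, up. Grip it across the diameter near its top.
- weight_100: Plain steel cylindrical test weight, 31 mm in diameter, 17 mm high, about 100 g, loose; at the start third from the bottom of the one stack of four on the scale's pan, each lying flat and loose on the larger one below, a little off-centre. Origin: centre of its flat underside; z: its axis, up. Grip it across the diameter near its top.
- weight_50: Plain steel cylindrical test weight, 22 mm in diameter, 17 mm high, about 50 g, loose; at the start on top, the smallest, of the one stack of four on the scale's pan, each lying flat and loose on the larger one below, a little off-centre. Origin: centre of its flat underside; z: its axis, up. Grip it across the diameter near its top.
- nest_500: Fixed round insert of slippery grey plastic in the case, 81 mm wide, 20 mm high, with the widest well in its centre: 63 mm bore, 11 mm deep from the insert's top, mouth coned at 45 degrees over the top 5 mm to 73 mm. Place of the 56 mm weight, which then stands 15 mm proud. Origin: centre of its underside; the well's floor is 9 mm and the top 20 mm above it; z up.
- nest_200: Fixed round insert of slippery grey plastic in the case, 81 mm wide, 20 mm high, with the second widest well in its centre: 49 mm bore, 8 mm deep from the insert's top, mouth coned at 45 degrees over the top 5 mm to 59 mm. Place of the 42 mm weight, which then stands 10.5 mm proud. Origin: centre of its underside; the well's floor is 12 mm and the top 20 mm above it; z up.
- nest_100: Fixed round insert of slippery grey plastic in the case, 81 mm wide, 20 mm high, with the third widest well in its centre: 38 mm bore, 8 mm deep from the insert's top, mouth coned at 45 degrees over the top 5 mm to 48 mm. Place of the 31 mm weight, which then stands 9 mm proud. Origin: centre of its underside; the well's floor is 12 mm and the top 20 mm above it; z up.
- nest_50: Fixed round insert of slippery grey plastic in the case, 81 mm wide, 20 mm high, with the narrowest well in its centre: 29 mm bore, 8 mm deep from the insert's top, mouth coned at 45 degrees over the top 5 mm to 39 mm. Place of the 22 mm weight, which then stands 9 mm proud. Origin: centre of its underside; the well's floor is 12 mm and the top 20 mm above it; z up.
- scale: Fixed bench scale, 200 x 170 mm, 52 mm high: grey housing with a steel pan, 146 x 164 mm, whose top is 52 mm above the origin and whose centre is 24 mm from it along +x; black sloping display along the -x edge, lower than the pan. Origin: centre of its underside, on the worktop; z up.
- case: Fixed open black plastic case, 184 x 184 mm, walls 20 mm high, 4 mm thick floor; holds the four inserts two by two, 84 mm between centres, in an order that differs from start to start; their tops stand 24 mm above the worktop. Origin: centre of its underside; z up.

How it is judged:
By the outcome, as a careful person would: the job done as asked, in the order asked, and still so for the second after the job is handed in, with the robot touching nothing.
It also fails if it takes over 96 s, if anything falls off the work surface, if the arm or the gripper's body presses on something with over 40 N, if the wrist force passes 120 N, or if a joint passes its speed limit or range.

## Working session

There is one attempt and no reset: what is moved stays moved. The work goes in short steps, Python scripts to look and compute and a shell command to move; the robot and the scene stay as the last step left them, time stands still between calls to the robot, and variables do not carry over. Pictures are saved under pics/ and viewed, at most 18 in all, crops included, and the job is handed in when it is done.

```bash
ls; mkdir -p pics; cat > h.py <<'E'
import numpy as np, cv2
from plant import env
def cap(name, fn=None):
    c=env.capture(name); 
    if fn: cv2.imwrite('pics/'+fn,c['pixels'])
    return c
def foc(c): return c['pixels'].shape[0]/2/np.tan(np.radians(c['fov_y'])/2)
def plane(c,u,v,z):
    R=np.array(c['R']);t=np.array(c['t']);f=foc(c)
    o=-R.T@t; d=R.T@np.array([(u-c['cx'])/f,(v-c['cy'])/f,1])
    return o+d*(z-o[2])/d[2]
def proj(c,X):
    p=np.array(c['R'])@np.array(X,float)+np.array(c['t']);f=foc(c)
    return c['cx']+f*p[0]/p[2], c['cy']+f*p[1]/p[2]
E
python3 - <<'E'
from h import *
for n in('top','side'):
    c=cap(n,n+'1.png'); print(n,c['fov_y'],c['cx'],c['cy'],np.round(c['R'],3).tolist(),np.round(c['t']), -np.array(c['R']).T@np.array(c['t']))
    print([k for k in c])
s=env.state(); print(s)
E
```

```text
drive.py
pics
plant.py
top 48.742335058859275 261.34214329074035 194.1054868265956 [[-0.027, -0.999, -0.046], [-0.995, 0.031, -0.091], [0.092, 0.044, -0.995]] [204. 527. 892.] [447.49300392 148.58453709 944.60628151]
['pixels', 'fov_y', 'cx', 'cy', 'R', 't']
side 49.579700315600725 260.1362672289123 190.90740654987934 [[0.859, -0.511, 0.021], [-0.326, -0.578, -0.748], [0.394, 0.636, -0.664]] [-377.  361.  588.] [ 209.99622649 -357.93015327  667.58322851]
['pixels', 'fov_y', 'cx', 'cy', 'R', 't']
{'t': 0.1, 'q': array([-1.2440302 ,  0.4682708 , -0.01160071,  1.60351377,  0.00598696,
        1.07138327, -0.05632132]), 'joint_velocities': array([ 0.00100205, -0.00416547, -0.00122115, -0.00232183,  0.00295642,
        0.00089625,  0.00022272]), 'tau': array([ 2.09349360e-03, -5.21640980e+01, -1.19639104e-02, -2.44365567e+01,
       -5.67487464e-02,  1.39806556e-02,  7.36203197e-05]), 'ee_pos': array([234.8712968 , 605.84766185, 403.85459931]), 'eef_rot': array([ 1.83877740e-01,  9.82948820e-01, -7.64922259e-04, -9.11116818e-05]), 'force': array([ 0.62620834,  0.25859742, -0.740943  ]), 'torque': array([-0.02831397,  0.00752821,  0.02308461]), 'grip_force': 0.0, 'width': 91.84713564765674}
```

View pics/top1.png

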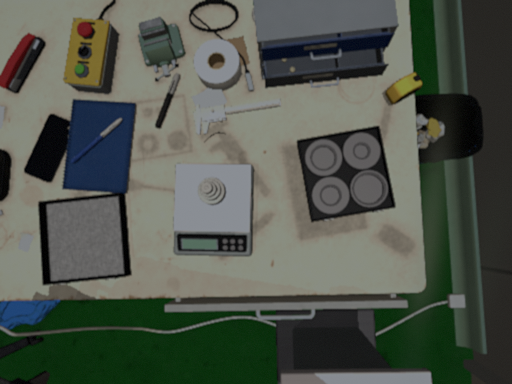

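View pics/side1.png

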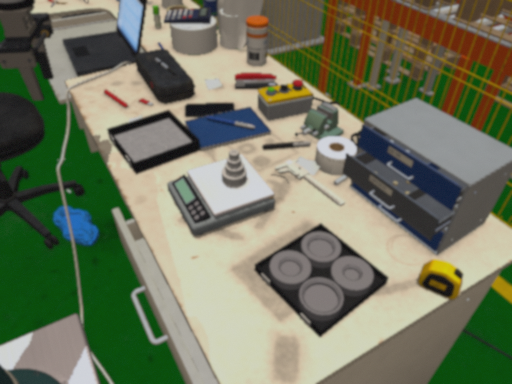

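The top view shows the stack at about (211,190) on the scale. The case is centred near (345,173), with inserts near (324,157), (362,151), (330,196) and (369,189). In the side view the stack is at (234,170) and the case around (321,277). I'll zoom in on both.

```bash
python3 - <<'E'
from h import *
a=cv2.imread('pics/top1.png');b=cv2.imread('pics/side1.png')
def z(i,x,y,w,h,k): return cv2.convertScaleAbs(cv2.resize(i[y:y+h,x:x+w],None,fx=k,fy=k,interpolation=cv2.INTER_CUBIC),alpha=1.5)
A=z(a,296,122,100,100,4);B=z(a,186,165,50,50,8)[:400,:400]
C=z(b,252,222,138,108,2.9);D=z(b,205,140,60,55,6.6)
out=np.zeros((600,800,3),np.uint8)
def put(i,x,y,w,h): out[y:y+h,x:x+w]=cv2.resize(i,(w,h))
put(A,0,0,400,400);put(C,400,0,400,313);put(B,0,400,200,200);put(D,440,330,290,266)
cv2.imwrite('pics/crop1.png',out)
E
```

```text
(no output)
```

View pics/crop1.png

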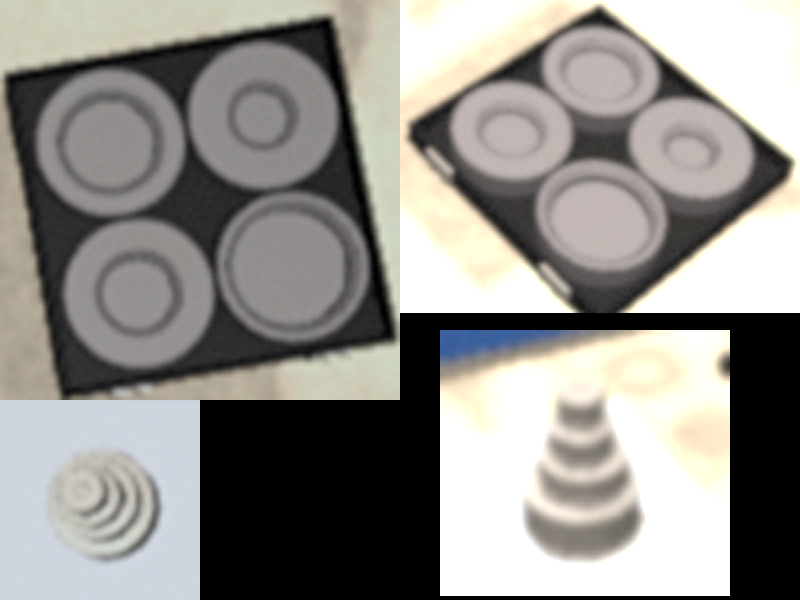

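Read from the crops: nest_500 is at bottom right (369,189), nest_200 at top left (324,157), nest_100 at bottom left (330,196) and nest_50 at top right (362,151). Next I'll measure the insert centres from both views.

```bash
cat > m.py <<'E'
from h import *
from scipy.optimize import least_squares
def circ(P):
    f=lambda p:np.hypot(P[:,0]-p[0],P[:,1]-p[1])-p[2]
    r=least_squares(f,[*P.mean(0),40],loss='soft_l1'); return r.x, np.abs(r.fun).mean()
E
python3 - <<'E'
from m import *
seeds={'top':{500:(369,189),200:(324,157),100:(330,196),50:(362,151)},'side':{500:(320,297),100:(290,268),50:(351,274),200:(321,247)}}
for n in('top','side'):
    c=cap(n); g=cv2.cvtColor(c['pixels'],cv2.COLOR_BGR2GRAY)
    for k,(u,v) in seeds[n].items():
        # outer edge by radial brightness: cast from rough centre in the plane z=24
        o=plane(c,u,v,24)
        for _ in range(3):
            P=[]
            for a in np.linspace(0,2*np.pi,72,endpoint=False):
                r=np.arange(36,46,.25); 
                pts=np.array([proj(c,o+[q*np.cos(a),q*np.sin(a),0]) for q in r],np.float32)
                I=cv2.remap(g,pts[None,:,0],pts[None,:,1],cv2.INTER_LINEAR)[0].astype(float)
                d=np.gradient(cv2.GaussianBlur(I[None],(0,0),3)[0]); i=d.argmin()
                if d[i]<-1 and 0<i<len(r)-1: P.append(o[:2]+r[i]*np.array([np.cos(a),np.sin(a)]))
            p,e=circ(np.array(P)); o=np.array([p[0],p[1],24])
        print(n,k,np.round(p,1),len(P),round(e,2))
c=cap('top');s=cap('side')
a=cv2.resize(c['pixels'][172:208,192:228],None,fx=10,fy=10,interpolation=cv2.INTER_CUBIC)
b=cv2.resize(s['pixels'][145:195,212:256],None,fx=10,fy=10,interpolation=cv2.INTER_CUBIC)
out=np.zeros((500,800,3),np.uint8);out[:360,:360]=a;out[:500,360:800]=b
cv2.imwrite('pics/stack.png',cv2.convertScaleAbs(out,alpha=1.15))
E
```

```text
top 500 [538.6 -43.7  40.8] 72 0.27
top 200 [610.1  51.7  40.6] 72 0.29
top 100 [526.6  39.7  40.5] 72 0.26
top 50 [622.1 -31.7  40.7] 72 0.31
side 500 [542.1 -42.2  40.9] 72 0.39
side 100 [530.1  41.4  40.7] 72 0.45
side 50 [625.8 -30.2  40.6] 72 0.53
side 200 [613.7  53.5  40.7] 72 0.64
```

View pics/stack.png

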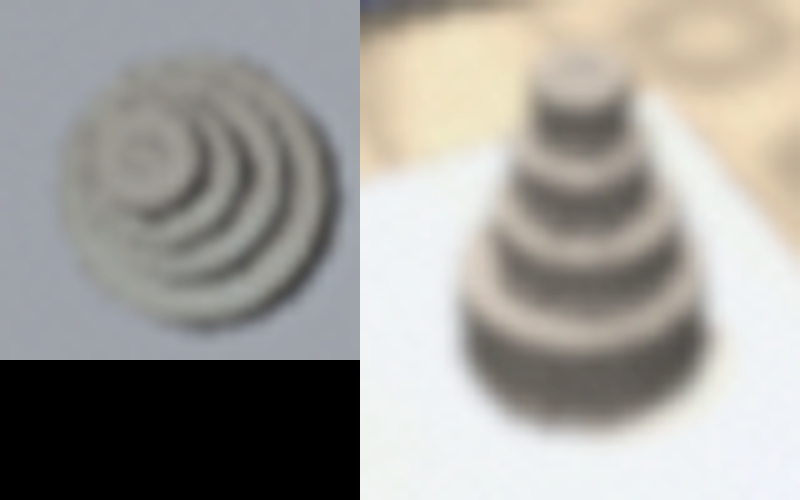

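The stack crop shows the 50 g top disc at top-view pixel ≈ (206.0,186.8) and side-view pixel ≈ (233.8,152.4). The outer edge of the 500 g weight is centred at about (210.8,190.5) in the top view.

```bash
python3 - <<'E'
from m import *
c=cap('top');s=cap('side')
print('50 top',plane(c,206.05,186.75,130.5),'side',plane(s,233.75,152.35,130.5))
print('500 top',plane(c,192+18.9-.45,172+18.6-.45,78),'side L/R',plane(s,212+10.2-.45,145+30-.45,78),plane(s,212+34.8-.45,145+30-.45,78), 'front',plane(s,212+22.3,145+34.3,78))
print('100 front',plane(s,212+22.2-.45,145+18.3-.45,113.5),'200 front',plane(s,212+22.5,145+25.8,96.5))
from scipy.spatial.transform import Rotation as Ro
s=env.state();print(np.round(Ro.from_quat(s['eef_rot']).as_matrix(),4))
E
```

```text
50 top [540.80041152 291.57587345 130.5       ] side [543.33563903 292.83555271 130.5       ]
500 top [539.44577204 291.74247539  78.        ] side L/R [513.49215032 295.99527025  78.        ] [561.28427897 269.1734356   78.        ] front [530.0925897  267.78415765  78.        ]
100 front [535.89481677 279.63413113 113.5       ] 200 front [534.02111637 273.41075198  96.5       ]
[[-9.324e-01  3.615e-01 -0.000e+00]
 [ 3.615e-01  9.324e-01 -3.000e-04]
 [-1.000e-04 -3.000e-04 -1.000e+00]]
```
50 at average (542,292.2). 500 est: front point + 28 along away-from-camera dir; (530.1,267.8)+28*(0.527,0.85)=(544.8,291.6)... 100: (535.9,279.6)+15.5*(.527,.85) = (544,292.8). Hmm, stack off-centre small in y; top view shows offset of 50 upper left (perspective: higher things displaced away from camera centre → left/up?). Fine.

Units first: shifts go in shares of 62.5 mm and turns go in units of 0.05 rad. So -36 mm is -0.576, -35 mm is -0.56, -0.185 rad is -3.7.

```bash
python3 drive.py '70,0,0,0,-3.7;70,0,0,0,-3.7;70,-0.48,-0.496,0,0;70,-0.56,-0.576,0,0;70,-0.56,-0.576,0,0;70,-0.56,-0.576,0,0;70,-0.56,-0.576,0,0;70,-0.56,-0.576,0,0;70,-0.56,-0.576,0,0;70,-0.56,-0.576,0,0;70,-0.512,-0.496,0.224,0;70,0,0,0.32,0' 15; python3 - <<'E'
from m import *
s=cap('side','s2.png');t=cap('top')
a=s['pixels'][60:260,130:390];b=t['pixels'][100:300,110:310]
cv2.imwrite('pics/j2.png',np.hstack([cv2.resize(a,(455,350)),cv2.resize(b,(345,350))]))
E
```

```text
t: 1.9
ee_pos: [545.1, 288.0, 370.9]
eef_rot: [0.004, 1.0, -0.0, 0.002]
force: [-0.9, 0.4, -0.4]
width: 70.2
grip_force: 0.0
```

View pics/j2.png

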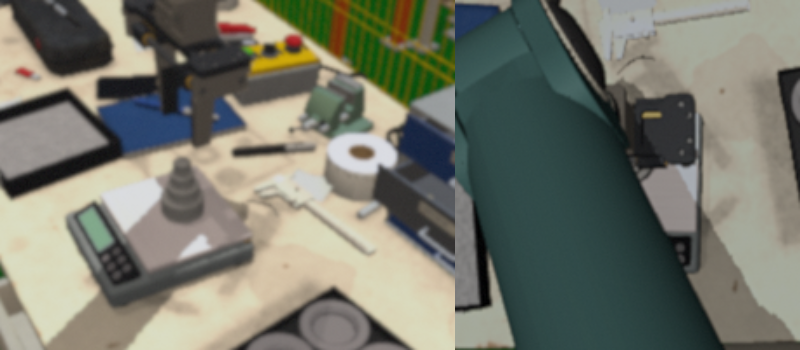

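The side view shows the fingertips around crop (165,110) and (200,140), which look well above and beyond the stack top at (180,160). The top view is mostly hidden by the arm. I'll check the fingertip geometry by projection.

```bash
python3 - <<'E'
from m import *
s=cap('side');st=env.state();print(st['ee_pos'],st['joint_velocities'].round(3))
p=st['ee_pos']
for dy in(-35,35):
  for dx in (-10,10): print(dx,dy,[round(v,1) for v in proj(s,p+[dx,dy,-190])], [round(v,1) for v in proj(s,p+[dx,dy+np.sign(dy)*18,-190])])
im=cv2.resize(s['pixels'][80:190,190:300],None,fx=5,fy=5,interpolation=cv2.INTER_CUBIC)
cv2.imwrite('pics/f3.png',im)
E
```

```text
[541.7114662  291.98789449 369.83326308] [-0.017 -0.022 -0.009 -0.025  0.001  0.004  0.   ]
-10 -35 [np.float64(236.5), np.float64(143.5)] [np.float64(240.8), np.float64(148.1)]
10 -35 [np.float64(245.1), np.float64(140.7)] [np.float64(249.5), np.float64(145.2)]
-10 35 [np.float64(220.9), np.float64(126.9)] [np.float64(217.1), np.float64(122.9)]
10 35 [np.float64(229.2), np.float64(124.4)] [np.float64(225.4), np.float64(120.5)]
```

View pics/f3.png

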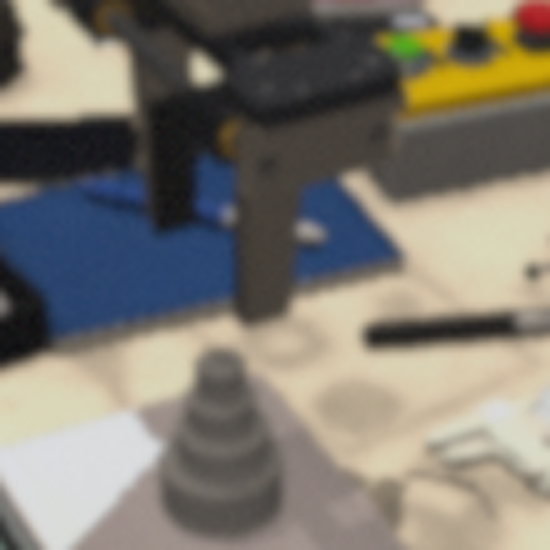

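```bash
python3 drive.py '50,0,0,0.32,0;40,0,0,0.32,0;40,0,0,0.192,0;40,0,0,0.064,0;40,0,0,0,0;15,0,0,0,0;15,0,0,0,0;15,0,0,0,0;15,0,0,0,0' 12; python3 - <<'E'
from m import *
s=cap('side')
im=cv2.resize(s['pixels'][100:190,190:280],None,fx=5,fy=5,interpolation=cv2.INTER_CUBIC)
cv2.imwrite('pics/f4.png',im)
print(env.state()['ee_pos'],env.state()['width'])
E
```

```text
t: 3.18
ee_pos: [542.2, 292.2, 315.2]
eef_rot: [-0.0, 1.0, 0.0, 0.0]
force: [-0.2, 0.3, 2.9]
width: 21.1
grip_force: 12.0
[542.20319724 292.15577215 315.2482196 ] 20.916972008035096
```

View pics/f4.png

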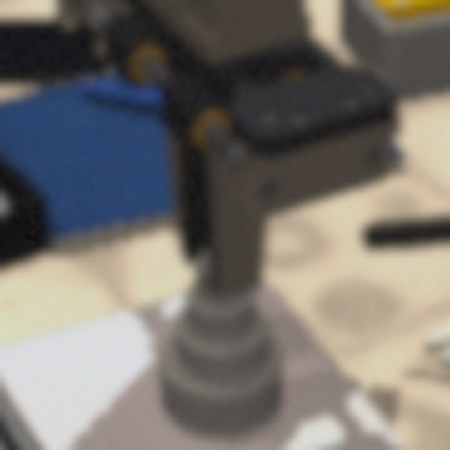

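The grip looks sound: the near finger sits on the 50 g weight at crop (238,270), above the 100 g weight, and the width is 21 mm. I'll lift it and carry it to nest_50.

```bash
python3 drive.py '15,0,0,-0.08,0;15,0,0,-0.24,0;15,0,0,-0.32,0;15,-0.128,-0.48,0,0;15,-0.192,-0.768,0,0;15,-0.192,-0.768,0,0;15,-0.192,-0.768,0,0;15,-0.192,-0.768,0,0;15,-0.192,-0.768,0,0;15,-0.128,-0.528,0,0;15,-0.096,-0.32,0.32,0;15,0,0,0.48,0'; python3 drive.py '15,0,0,0.48,0;15,0,0,0.384,0;15,0,0,0.16,0;15,0,0,0,0;15,0,0,0,0';python3 - <<'E'
from m import *
s=cap('side');t=cap('top')
a=cv2.resize(s['pixels'][190:330,250:390],(400,400),interpolation=cv2.INTER_CUBIC)
b=cv2.resize(t['pixels'][110:250,280:420],(400,400),interpolation=cv2.INTER_CUBIC)
cv2.imwrite('pics/f5.png',np.hstack([a,b]))
print(env.state()['ee_pos'],env.state()['width'])
E
```

```text
t: 4.72
ee_pos: [624.9, -33.6, 306.1]
eef_rot: [0.002, 1.0, -0.001, 0.002]
force: [-0.4, 0.4, -1.2]
width: 20.9
grip_force: 12.0
t: 5.35
ee_pos: [624.6, -30.9, 242.0]
eef_rot: [-0.0, 1.0, 0.0, 0.001]
force: [-0.3, -0.5, 0.2]
width: 20.8
grip_force: 12.0
[624.48954551 -30.85398003 241.90171417] 21.07649738931359
```

View pics/f5.png

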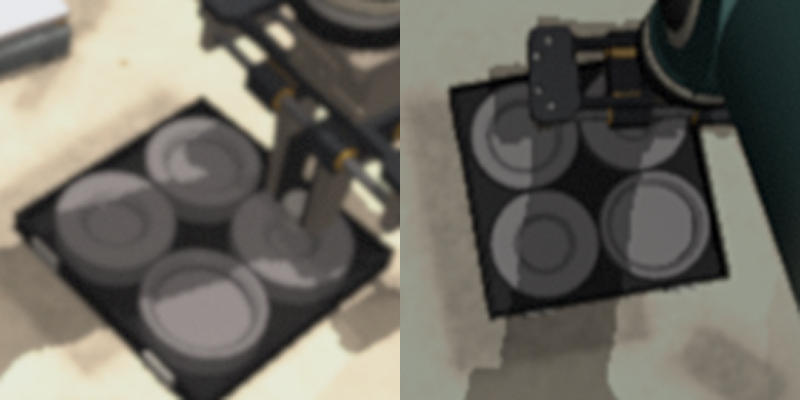

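The weight hangs between the fingers over nest_50, near crop (297,205), i.e. side-view pixel ≈ (354,262). I'll zoom in and compare projections.

```bash
python3 - <<'E'
from m import *
s=cap('side')
k=8;x0,y0=325,240
im=cv2.resize(s['pixels'][y0:y0+60,x0:x0+70],None,fx=k,fy=k,interpolation=cv2.INTER_CUBIC)
im=cv2.convertScaleAbs(im,alpha=1.6)
def dot(X,col):
    u,v=proj(s,X);cv2.circle(im,(int((u-x0+.5)*k),int((v-y0+.5)*k)),2,col,-1)
# well floor & mouth as seen by side estimate (green), weight at tool (red)
for a in np.linspace(0,6.283,40):
    d=np.array([np.cos(a),np.sin(a)])
    dot([625.8+19.5*d[0],-30.2+19.5*d[1],24],(0,255,0))
    dot([624.5+11*d[0],-30.9+11*d[1],40.2],(0,0,255));dot([624.5+11*d[0],-30.9+11*d[1],57.2],(0,0,255))
cv2.imwrite('pics/f6.png',im)
E
```

```text
(no output)
```

View pics/f6.png

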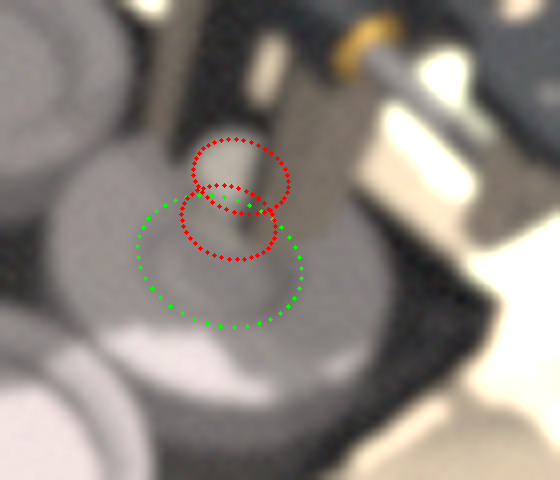

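The weight's top disc appears about (-6,-11) crop px from the prediction, which is roughly +2.7 mm in y relative to the well. I'll shift half of that in -y and lower it, watching the force.

Scaled: 3 mm is 0.048, -1.5 mm is -0.024.

```bash
python3 drive.py '15,0,-0.024,0.128,0;15,0,0,0.128,0;15,0,0,0.048,0;15,0,0,0,0;15,0,0,0,0'; python3 drive.py '15,0,0,0.016,0;15,0,0,0.016,0;15,0,0,0,0'; python3 drive.py '15,0,0,0.016,0;15,0,0,0.008,0;15,0,0,0,0'
```

```text
t: 6.12
ee_pos: [624.1, -32.4, 221.7]
eef_rot: [-0.0, 1.0, -0.0, 0.0]
force: [0.4, -0.5, -0.1]
width: 21.3
grip_force: 12.0
t: 6.5
ee_pos: [624.0, -32.4, 219.7]
eef_rot: [-0.0, 1.0, 0.0, 0.0]
force: [0.4, -0.7, -0.8]
width: 20.8
grip_force: 12.0
t: 6.88
ee_pos: [624.0, -32.4, 218.1]
eef_rot: [-0.0, 1.0, 0.0, -0.0]
force: [0.6, -0.1, -0.7]
width: 21.1
grip_force: 12.0
```

```bash
python3 drive.py '15,0,0,0.008,0;15,0,0,0,0;15,0,0,0,0'|grep -E 'ee|force:'; python3 drive.py '15,0,0,0.008,0;15,0,0,0,0;15,0,0,0,0'|grep -E 'ee|force:';python3 drive.py '15,0,0,0.008,0;15,0,0,0,0;15,0,0,0,0'|grep -E 'ee|force:'
```

```text
ee_pos: [624.1, -32.4, 217.8]
eef_rot: [-0.0, 1.0, 0.0, 0.0]
force: [0.4, 0.3, 0.7]
grip_force: 12.0
ee_pos: [624.2, -32.4, 217.7]
eef_rot: [-0.0, 1.0, 0.0, 0.0]
force: [-1.4, 0.4, 5.5]
grip_force: 12.0
ee_pos: [624.3, -32.4, 217.7]
eef_rot: [-0.0, 1.0, 0.0, 0.0]
force: [-2.9, -0.0, 8.2]
grip_force: 12.0
```

Scaled: -50 mm is -0.8, -40 mm is -0.64.

```bash
python3 drive.py '15,0,0,-0.0096,0;26,0,0,0,0;34,0,0,0,0;34,0,0,0,0;34,0,0,0,0;34,0,0,-0.064,0;34,0,0,-0.32,0;40,0,0,-0.64,0;40,0,0,-0.8,0;50,0,0,-0.64,0;60,0,0,0,0;60,0,0,0,0'; python3 - <<'E'
from m import *
s=cap('side','s7.png');t=cap('top','t7.png')
A=lambda i,x,y,w,h:cv2.convertScaleAbs(cv2.resize(i[y:y+h,x:x+w],(400,int(400*h/w)),interpolation=cv2.INTER_CUBIC),alpha=1.5)
o=np.zeros((600,800,3),np.uint8)
p=A(s['pixels'],320,240,66,50);o[:p.shape[0],:400]=p
p=A(s['pixels'],205,150,60,45);o[300:600,:400]=p
p=A(t['pixels'],186,170,50,36);o[:p.shape[0],400:]=p
p=A(t['pixels'],290,110,120,90);o[300:600,400:]=p
cv2.imwrite('pics/f8.png',o)
E
```

```text
t: 9.5
ee_pos: [623.7, -32.4, 371.8]
eef_rot: [-0.0, 1.0, 0.0, 0.0]
force: [-0.1, 0.9, -0.6]
width: 60.0
grip_force: 0.0
```

View pics/f8.png

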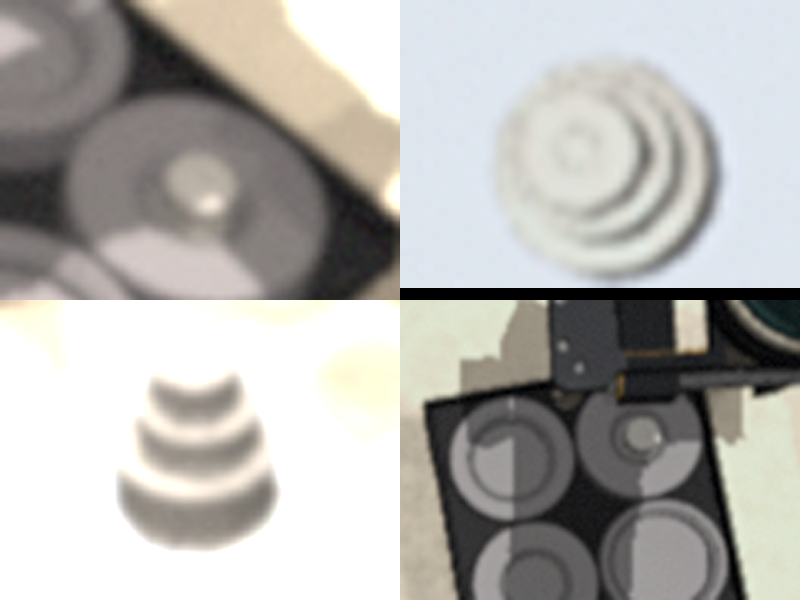

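The 50 g weight sits seated in nest_50, at top-view pixel ≈ (362.4,149.4) and side-view pixel ≈ (352.5,269.5). The stack still stands, with the 100 g top disc at top-view pixel ≈ (208.0,188.3) and its side-view front edge at (233.8,162.7).

```bash
python3 - <<'E'
from m import *
s=cap('side');t=cap('top')
print('w50',plane(t,362.4,149.4,33),plane(s,352.5,269.5,33))
print('100',plane(t,208,188.25,113.5),plane(s,233.75,162.7,113.5)[:2]+15.5*np.array([.527,.85]))
E
```

```text
w50 [622.0573858  -32.37099616  33.        ] [624.81115833 -30.6871299   33.        ]
100 [539.62707767 290.71049167 113.5       ] [544.31255524 293.27735462]
```

```bash
python3 drive.py '60,0.128,0.48,0,0;60,0.192,0.752,0,0;60,0.192,0.752,0,0;60,0.192,0.752,0,0;60,0.192,0.752,0,0;60,0.192,0.752,0,0;60,0.192,0.752,0,0;60,0.0192,0.1856,0.32,0;60,0,0,0.48,0;55,0,0,0,0;55,0,0,0,0' 15
```

```text
t: 11.08
ee_pos: [543.5, 290.3, 321.3]
eef_rot: [0.001, 1.0, -0.0, 0.0]
force: [0.1, -0.4, -0.0]
width: 54.5
grip_force: 0.0
```

Scaled: 16 mm is 0.256, 7 mm is 0.112.

```bash
python3 drive.py '50,0,0,0.256,0;45,0,0,0.112,0;45,0,0,0,0;45,0,0,0,0'; python3 drive.py '25,0,0,0,0;25,0,0,0,0;25,0,0,0,0;25,0,0,0,0'
```

```text
t: 11.58
ee_pos: [542.9, 291.2, 298.5]
eef_rot: [-0.0, 1.0, 0.0, 0.0]
force: [-0.0, -0.3, 1.1]
width: 45.2
grip_force: 0.0
t: 12.08
ee_pos: [542.9, 291.3, 298.6]
eef_rot: [-0.0, 1.0, 0.0, 0.0]
force: [-0.4, 0.5, 1.7]
width: 29.9
grip_force: 15.0
```

Scaled: -45 mm is -0.72, 30 mm is 0.48.

```bash
python3 drive.py '25,0,0,-0.064,0;25,0,0,-0.224,0;25,0,0,-0.256,0;25,0.032,-0.416,0,0;25,0.04,-0.72,0,0;25,0.04,-0.72,0,0;25,0.04,-0.72,0,0;25,0.04,-0.72,0,0;25,0.032,-0.7296,0,0;25,0,0,0.24,0;25,0,0,0.48,0;25,0,0,0.48,0'; python3 drive.py '25,0,0,0.24,0;25,0,0,0,0;25,0,0,0,0;25,0,0,0,0'; python3 - <<'E'
from m import *
s=cap('side')
k=8;x0,y0=260,225
im=cv2.convertScaleAbs(cv2.resize(s['pixels'][y0:y0+70,x0:x0+70],None,fx=k,fy=k,interpolation=cv2.INTER_CUBIC),alpha=1.6)
st=env.state()['ee_pos'];b=st[2]-202.1
def dot(X,col):
    u,v=proj(s,X);cv2.circle(im,(int((u-x0+.5)*k),int((v-y0+.5)*k)),2,col,-1)
for a in np.linspace(0,6.283,40):
    d=np.array([np.cos(a),np.sin(a)])
    dot([529.7+24*d[0],41.4+24*d[1],24],(0,255,0))
    for z in(b,b+17): dot([st[0]+.7+15.5*d[0],st[1]+1.7+15.5*d[1],z],(0,0,255))
cv2.imwrite('pics/f9.png',im);print(st,b)
E
```

```text
t: 13.58
ee_pos: [528.3, 39.3, 256.5]
eef_rot: [0.0, 1.0, 0.0, 0.0]
force: [-0.2, -0.0, -1.2]
width: 30.0
grip_force: 15.0
t: 14.08
ee_pos: [529.3, 39.7, 243.3]
eef_rot: [-0.0, 1.0, 0.0, 0.001]
force: [-0.3, 0.3, -0.7]
width: 29.8
grip_force: 15.0
[529.17502347  39.66117686 243.23619068] 41.136190680139265
```

View pics/f9.png

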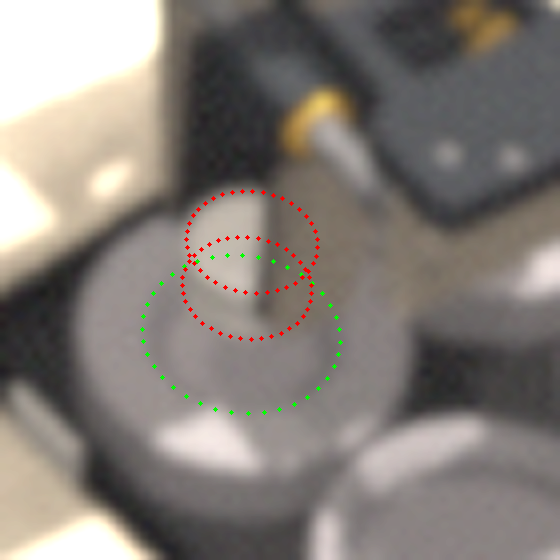

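The corrected prediction matches the hanging 100 g weight (disc around crop (250,240)) to within about 0.5 mm, and the well is concentric with it. I'll lower it.

Scaled: 3 mm is 0.048, 1 mm is 0.016.

```bash
python3 drive.py '25,0,0,0.192,0;25,0,0,0.128,0;25,0,0,0.048,0;25,0,0,0.016,0;25,0,0,0,0;25,0,0,0,0'; for i in 1; do :; done; python3 drive.py '25,0,0,0.008,0;25,0,0,0,0;25,0,0,0,0'|grep -E 'ee_p|force:'; python3 drive.py '25,0,0,0.008,0;25,0,0,0,0;25,0,0,0,0'|grep -E 'ee_p|force:'
```

```text
t: 14.88
ee_pos: [528.9, 39.6, 218.4]
eef_rot: [-0.0, 1.0, 0.0, 0.0]
force: [0.5, 0.9, -0.9]
width: 29.5
grip_force: 15.0
ee_pos: [528.9, 39.6, 218.1]
force: [-0.5, 0.2, 3.3]
grip_force: 15.0
ee_pos: [529.0, 39.6, 218.0]
force: [-1.6, -0.7, 8.7]
grip_force: 15.0
```

```bash
python3 drive.py '25,0,0,-0.0096,0;36,0,0,0,0;43,0,0,0,0;43,0,0,0,0;43,0,0,0,0;43,0,0,-0.064,0;43,0,0,-0.32,0;55,0,0,-0.64,0;65,0,0,-0.56,0;65,0,0,0,0'; python3 - <<'E'
from m import *
s=cap('side');t=cap('top')
A=lambda i,x,y,w,h:cv2.convertScaleAbs(cv2.resize(i[y:y+h,x:x+w],(400,int(400*h/w)),interpolation=cv2.INTER_CUBIC),alpha=1.3)
o=np.zeros((600,800,3),np.uint8)
o[:300,:400]=A(s['pixels'],260,225,120,90)
o[300:600,:400]=A(s['pixels'],205,150,60,45)
o[:300,400:]=A(t['pixels'],186,170,48,36)
o[300:600,400:]=A(t['pixels'],290,125,120,90)
cv2.imwrite('pics/f10.png',o)
E
```

```text
t: 16.88
ee_pos: [529.8, 39.6, 319.8]
eef_rot: [-0.0, 1.0, 0.0, 0.003]
force: [-0.2, -0.1, 0.0]
width: 64.8
grip_force: 0.0
```

View pics/f10.png

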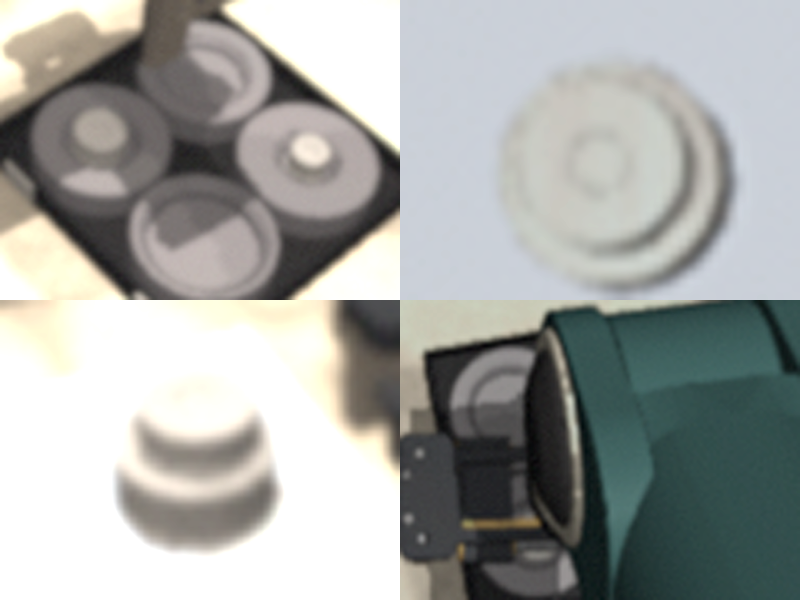

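The 100 g and 50 g weights are seated (side-view crop (100,130) and (308,152)). The 200 g top disc is centred at top-view pixel ≈ (209.5,188.9), and its side-view front edge is at ≈ (234.2,170.5).

```bash
python3 - <<'E'
from m import *
s=cap('side');t=cap('top')
print('200',plane(t,209.5,188.9,96.5)+[2,0,0],plane(s,234.2,170.5,96.5)[:2]+21*np.array([.527,.85])-[.7,1.7], env.state()['ee_pos'])
E
```

```text
200 [542.08929687 290.58081518  96.5       ] [544.30898377 290.80252623] [528.34469617  39.55292128 315.89668155]
```

Scaled: 45 mm is 0.72, 26 mm is 0.416.

```bash
python3 drive.py '65,-0.032,0.416,0,0;65,-0.04,0.72,0,0;65,-0.04,0.72,0,0;65,-0.04,0.72,0,0;65,-0.04,0.72,0,0;65,-0.0368,0.72,0,0;65,0,0,0.16,0;62,0,0,0.16,0;60,0,0,0.16,0;60,0,0,0.064,0;60,0,0,0,0;60,0,0,0,0' 20
```

```text
t: 18.58
ee_pos: [543.3, 290.4, 283.3]
eef_rot: [0.0, 1.0, 0.0, 0.0]
force: [-0.5, 0.4, 0.3]
width: 60.2
grip_force: 0.0
```

Scaled: 2.5 mm is 0.04.

```bash
python3 drive.py '60,0,0,0.04,0;50,0,0,0,0;35,0,0,0,0;35,0,0,0,0;35,0,0,0,0;35,0,0,0,0'
```

```text
t: 19.32
ee_pos: [543.1, 290.7, 280.5]
eef_rot: [-0.0, 1.0, 0.0, 0.0]
force: [-0.6, 0.4, 0.6]
width: 40.8
grip_force: 20.0
```

Scaled: -43 mm is -0.688, -40.9 mm is -0.6544.

```bash
python3 drive.py '35,0,0,-0.064,0;35,0,0,-0.192,0;35,0,0,-0.224,0;35,-0.128,-0.416,0,0;35,-0.2,-0.688,0,0;35,-0.2,-0.688,0,0;35,-0.2,-0.688,0,0;35,-0.2,-0.688,0,0;35,-0.1824,-0.6544,0,0;35,0,0,0.24,0;35,0,0,0.4,0;35,0,0,0.32,0'; python3 drive.py '35,0,0,0.096,0;35,0,0,0,0;35,0,0,0,0;35,0,0,0,0'; python3 - <<'E'
from m import *
s=cap('side')
k=8;x0,y0=285,205
im=cv2.convertScaleAbs(cv2.resize(s['pixels'][y0:y0+70,x0:x0+70],None,fx=k,fy=k,interpolation=cv2.INTER_CUBIC),alpha=1.6)
st=env.state()['ee_pos'];b=st[2]-202.5
def dot(X,col):
    u,v=proj(s,X);cv2.circle(im,(int((u-x0+.5)*k),int((v-y0+.5)*k)),2,col,-1)
for a in np.linspace(0,6.283,40):
    d=np.array([np.cos(a),np.sin(a)])
    dot([613.2+29.5*d[0],53.5+29.5*d[1],24],(0,255,0))
    for z in(b,b+18.5): dot([st[0]+.7+21*d[0],st[1]+1.7+21*d[1],z],(0,0,255))
cv2.imwrite('pics/f11.png',im);print(st,b)
E
```

```text
t: 20.82
ee_pos: [612.3, 52.7, 249.8]
eef_rot: [-0.001, 1.0, 0.0, -0.0]
force: [-0.1, 0.4, -2.4]
width: 40.6
grip_force: 20.0
t: 21.32
ee_pos: [612.8, 51.8, 245.2]
eef_rot: [-0.0, 1.0, 0.0, 0.001]
force: [-1.3, -0.1, -2.1]
width: 40.8
grip_force: 20.0
[612.77552067  51.72922636 245.12088092] 42.6208809160276
```

View pics/f11.png

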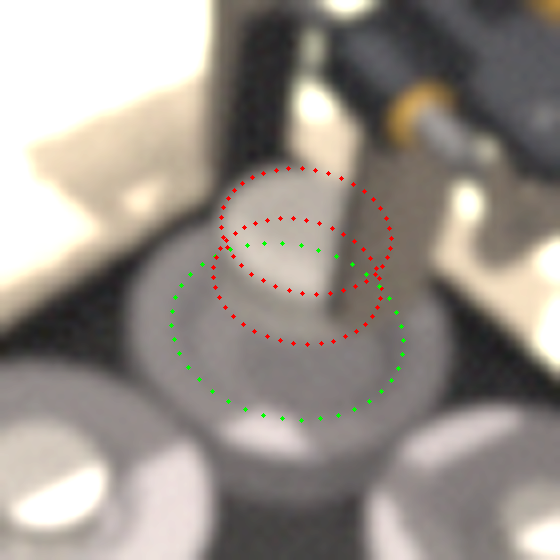

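The 200 g weight hangs where predicted (disc around crop (300,230)), concentric over nest_200. I'll lower it.

Scaled: 3 mm is 0.048, 1 mm is 0.016.

```bash
python3 drive.py '35,0,0,0.208,0;35,0,0,0.144,0;35,0,0,0.048,0;35,0,0,0.016,0;35,0,0,0,0;35,0,0,0,0'; python3 drive.py '35,0,0,0.008,0;35,0,0,0,0;35,0,0,0,0'|grep -E 'ee_p|force:'; python3 drive.py '35,0,0,0.0064,0;35,0,0,0,0;35,0,0,0,0'|grep -E 'ee_p|force:'
```

```text
t: 22.12
ee_pos: [612.7, 51.7, 218.5]
eef_rot: [-0.0, 1.0, 0.0, 0.0]
force: [0.1, 0.2, -0.8]
width: 41.0
grip_force: 20.0
ee_pos: [612.7, 51.7, 218.4]
force: [-1.9, 0.1, 7.1]
grip_force: 20.0
ee_pos: [612.7, 51.7, 218.4]
force: [-2.1, 0.3, 8.3]
grip_force: 20.0
```

Scaled: -40 mm is -0.64, -35 mm is -0.56.

```bash
python3 drive.py '35,0,0,-0.008,0;46,0,0,0,0;54,0,0,0,0;54,0,0,0,0;54,0,0,0,0;54,0,0,-0.064,0;54,0,0,-0.32,0;65,0,0,-0.64,0;76,0,0,-0.56,0;76,0,0,0,0'; python3 - <<'E'
from m import *
s=cap('side');t=cap('top')
A=lambda i,x,y,w,h:cv2.convertScaleAbs(cv2.resize(i[y:y+h,x:x+w],(400,int(400*h/w)),interpolation=cv2.INTER_CUBIC),alpha=1.3)
o=np.zeros((600,800,3),np.uint8)
o[:300,:400]=A(s['pixels'],260,225,120,90)
o[300:600,:400]=A(s['pixels'],205,150,60,45)
o[:300,400:]=A(t['pixels'],186,170,48,36)
o[300:600,400:]=A(t['pixels'],290,125,120,90)
cv2.imwrite('pics/f12.png',o)
for u,v in [(0,0)]: pass
E
```

```text
t: 24.12
ee_pos: [613.7, 51.7, 321.7]
eef_rot: [-0.0, 1.0, 0.001, 0.004]
force: [-0.9, 0.4, -0.1]
width: 75.9
grip_force: 0.0
```

View pics/f12.png

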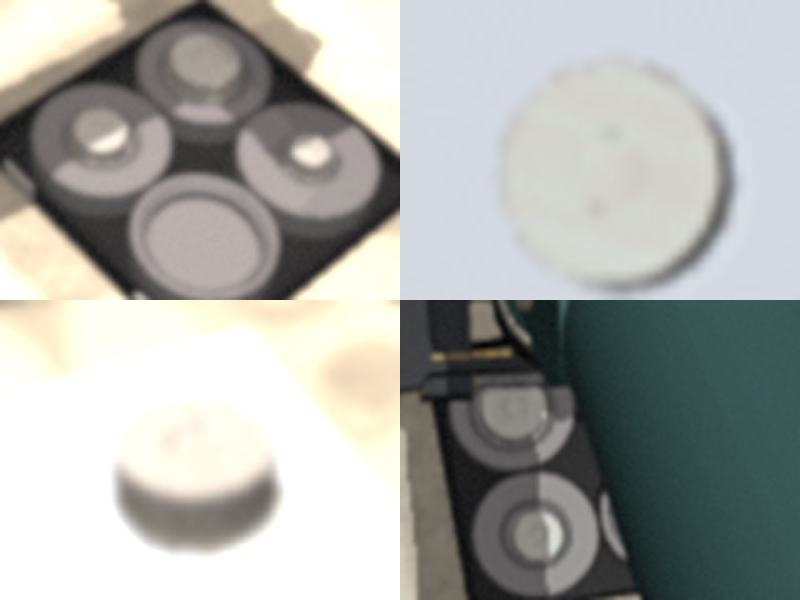

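The first three weights are seated. The 500 g disc is alone on the pan, centred at top-view pixel ≈ (210.8,190.0) and side-view pixel ≈ (234.0,172.3).

```bash
python3 - <<'E'
from m import *
s=cap('side');t=cap('top')
print('500',plane(t,210.8,190,78)+[2,0,0],plane(s,234,172.3,78)-[.7,1.7,0], plane(s,234,149.5+203/6.667,78)[:2]+28*np.array([.527,.85])-[.7,1.7],env.state()['ee_pos'])
E
```

```text
500 [541.73428401 291.00880023  78.        ] [540.31260886 287.97855245  78.        ] [542.53146829 288.25149311] [612.05903982  51.66689147 316.37243896]
```

Units first: shifts go in shares of 62.5 mm and turns go in units of 0.05 rad. So 43 mm is 0.688, 40 mm is 0.64.

```bash
python3 drive.py '78,0.128,0.416,0,0;78,0.2,0.688,0,0;78,0.2,0.688,0,0;78,0.2,0.688,0,0;78,0.2,0.688,0,0;78,0.2016,0.64,0,0;78,0,0,0.24,0;78,0,0,0.24,0;78,0,0,0.128,0;78,0,0,0,0;78,0,0,0,0;78,0,0,0,0' 40
```

```text
t: 25.82
ee_pos: [542.2, 289.5, 279.6]
eef_rot: [0.0, 1.0, 0.0, 0.0]
force: [0.4, -0.2, -0.5]
width: 78.3
grip_force: 0.0
```

Scaled: 12 mm is 0.192, 8 mm is 0.128.

```bash
python3 drive.py '78,0,0,0.192,0;78,0,0,0.128,0;78,0,0,0,0;65,0,0,0,0;48,0,0,0,0;48,0,0,0,0;48,0,0,0,0;48,0,0,0,0'
```

```text
t: 26.82
ee_pos: [542.0, 290.2, 259.3]
eef_rot: [-0.0, 1.0, 0.001, 0.0]
force: [-0.1, 2.4, 0.9]
width: 54.3
grip_force: 40.0
```

Scaled: -4 mm is -0.064, -48 mm is -0.768.

```bash
python3 drive.py '48,0,0,-0.064,0;48,0,0,-0.192,0;48,0,0,-0.224,0;48,0,-0.4,0,0;48,0.0032,-0.72,0,0;48,0.0032,-0.768,0,0;48,0.0032,-0.768,0,0;48,0.0032,-0.768,0,0;48,0.0032,-0.768,0,0;48,0,-0.72,0,0;48,0,-0.432,0,0;48,0,0,0.24,0'; python3 drive.py '48,0,0,0.256,0;48,0,0,0.128,0;48,0,0,0,0;48,0,0,0,0;48,0,0,0,0'; python3 - <<'E'
from m import *
s=cap('side')
k=7;x0,y0=280,245
im=cv2.convertScaleAbs(cv2.resize(s['pixels'][y0:y0+80,x0:x0+80],None,fx=k,fy=k,interpolation=cv2.INTER_CUBIC),alpha=1.6)
st=env.state()['ee_pos'];b=st[2]-207.3
def dot(X,col):
    u,v=proj(s,X);cv2.circle(im,(int((u-x0+.5)*k),int((v-y0+.5)*k)),2,col,-1)
for a in np.linspace(0,6.283,40):
    d=np.array([np.cos(a),np.sin(a)])
    dot([541.7+36.5*d[0],-42.1+36.5*d[1],24],(0,255,0))
    for z in(b,b+26): dot([st[0]+.7+28*d[0],st[1]+1.7+28*d[1],z],(0,0,255))
cv2.imwrite('pics/f13.png',im);print(st,b)
E
```

```text
t: 28.32
ee_pos: [540.8, -48.5, 275.2]
eef_rot: [0.003, 1.0, -0.001, 0.002]
force: [-0.7, -0.3, -4.8]
width: 54.8
grip_force: 40.0
t: 28.95
ee_pos: [541.2, -44.1, 250.4]
eef_rot: [-0.0, 1.0, -0.0, 0.0]
force: [-0.0, -0.5, -5.2]
width: 54.5
grip_force: 40.0
[541.17294253 -44.15187561 250.42582045] 43.12582045228265
```

View pics/f13.png

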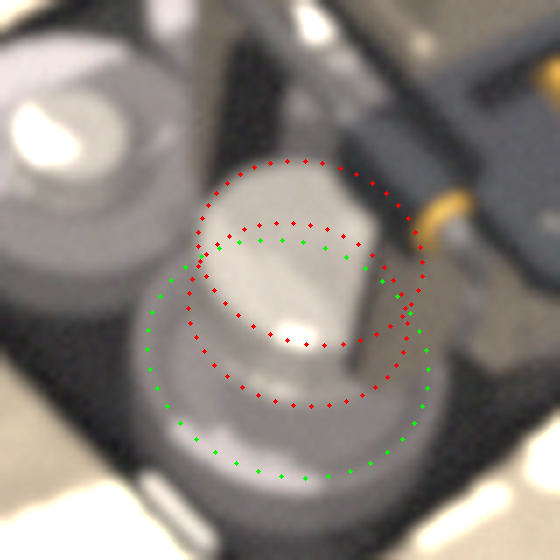

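The 500 g weight hangs as predicted (disc centre ≈ crop (310,250)), inside the mouth of nest_500. I'll lower it.

Scaled: 10 mm is 0.16, 4 mm is 0.064.

```bash
python3 drive.py '48,0,0,0.192,0;48,0,0,0.16,0;48,0,0,0.064,0;48,0,0,0.024,0;48,0,0,0,0;48,0,0,0,0'; python3 drive.py '48,0,0,0.0112,0;48,0,0,0,0;48,0,0,0,0'|grep -E 'ee_p|force:'; python3 drive.py '48,0,0,0.008,0;48,0,0,0,0;48,0,0,0,0'|grep -E 'ee_p|force:'
```

```text
t: 29.75
ee_pos: [541.1, -44.3, 222.7]
eef_rot: [-0.0, 1.0, 0.0, 0.0]
force: [-1.1, 1.0, -4.0]
width: 54.5
grip_force: 40.0
ee_pos: [541.0, -44.3, 221.9]
force: [-0.3, 0.3, -4.1]
grip_force: 40.0
ee_pos: [541.0, -44.3, 221.3]
force: [0.4, -0.3, -3.1]
grip_force: 40.0
```

Scaled: 0.7 mm is 0.0112.

```bash
python3 drive.py '48,0,0,0.0112,0;48,0,0,0,0;48,0,0,0,0'|grep -E 'ee_p|force:'; python3 drive.py '48,0,0,0.0064,0;48,0,0,0,0;48,0,0,0,0'|grep -E 'ee_p|force:';python3 drive.py '48,0,0,0.0048,0;48,0,0,0,0;48,0,0,0,0'|grep -E 'ee_p|force:'
```

```text
ee_pos: [541.0, -44.3, 220.6]
force: [0.3, 0.3, -5.3]
grip_force: 40.0
ee_pos: [541.0, -44.3, 220.3]
force: [-0.3, 0.2, -4.1]
grip_force: 40.0
ee_pos: [541.0, -44.3, 220.2]
force: [-1.2, -0.4, 2.4]
grip_force: 40.0
```

```bash
python3 drive.py '58,0,0,0,0;68,0,0,0,0;68,0,0,0,0;68,0,0,0,0;68,0,0,-0.08,0;68,0,0,-0.32,0;68,0,0,-0.64,0;68,0,0,-0.64,0;68,0,0.64,-0.32,0;68,0,0.88,0,0;68,0,0.88,0,0;68,0,0.88,0,0'; python3 drive.py '68,0,0.88,0,0;68,0,0.64,0,0;68,0,0,0,0;68,0,0,0,0;68,0,0,0,0';  python3 - <<'E'
from m import *
s=cap('side');t=cap('top')
A=lambda i,x,y,w,h:cv2.convertScaleAbs(cv2.resize(i[y:y+h,x:x+w],(400,int(400*h/w)),interpolation=cv2.INTER_CUBIC),alpha=1.5)
cv2.imwrite('pics/f14.png',np.hstack([A(s['pixels'],255,222,130,115)[:350],A(t['pixels'],290,122,110,100)[:350]]))
E
```

```text
t: 33.12
ee_pos: [540.7, 162.3, 345.6]
eef_rot: [0.0, 1.0, 0.0, 0.001]
force: [0.5, -0.6, -0.4]
width: 68.1
grip_force: 0.0
t: 33.75
ee_pos: [541.3, 253.9, 345.0]
eef_rot: [0.001, 1.0, -0.0, 0.0]
force: [0.3, 0.0, 0.8]
width: 68.1
grip_force: 0.0
```

View pics/f14.png

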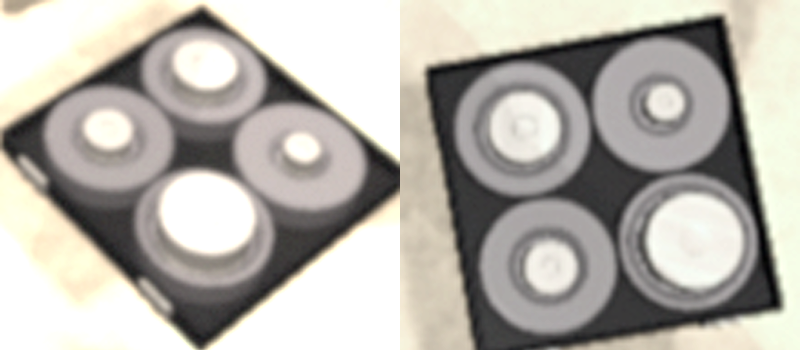

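Both views show all four weights seated flat and level in their matching wells: top-view crop 200 g (525,127), 50 g (665,102), 100 g (550,267) and 500 g (695,240). The robot is clear, so I'll hand in.

```bash
python3 -c "
from plant import env
print(env.hand_in())"
```

```text
the job is handed in; nothing more can be done
None
```

I took the stack apart and set all four weights in their matching wells; both camera views show them seated flat, and I handed in at about 34 s with the robot clear (no verdict was returned).

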